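# Find the clear relay bay by feel and plug the relay home

### The arm

A 6-joint arm with a two-finger parallel gripper is mounted at the origin on the work surface. World frame = base frame: x ahead of the robot, y to its left, z up, the work surface at z = 0. Lengths are in mm, angles in rad, forces in N, time in s.
With the tool pointing down it reaches from about 350 to 875 mm from the base axis. Payload 4.2 kg.
Tool frame: the origin (TCP) lies at the very end of the fingers, on their centre line; the grasp point (between the pads) lies 19 mm behind it; z points along the fingers, y is the line along which they close (so a half turn about z gives the same grasp; the last joint's range is limited). The gripper opens to 85 mm and grips with 20 to 120 N. Pads are 22 mm wide; open, the fingers measure 114 mm over their backs; the gripper's body (76 mm by 85 mm) begins 54 mm behind the grasp point. The pads swing forward as they close: fully open they stand 13 mm farther back than shut.
Start: joints at [-0.86, 0.385, 0.008, 0, -1.194, -0.259], TCP at [272.878, -562.261, 231.312] pointing down, gripper open.
Joint ranges: [-3.14, 3.14], [-1.21, 2.06], [-1.07, 1.41], [-3.16, 2.05], [-2.99, -0.16], [-3.1, 3.1]. Speed limits (rad/s): [2.79, 2.79, 3.14, 3.14, 3.14, 3.14].

### API

Orientations are given as a unit quaternion [x, y, z, w].
In Python, from bench import arm gives the robot as it stands. The module is installed in compiled form; this text tells all that it offers.
- The arm moves only by the tool drive_tool, never from a script. Its argument "targets" is a list of rows, each a list of 5 numbers: the closure, from -1 (fully open) to 1 (shut), then the shift along the tool's x, y, z in mm, then the turn about the tool's z in degrees. In form: [[grip, tx, ty, tz, roll], ...]. A call has 1 to 12 rows; each row is the pose to reach, as a shift and turn from the pose commanded when the call began, along the tool's axes at that moment; what a row does not reach only later rows make up. A row lasts 1/10 s, in which the tool goes at most 50 mm and 8.59 degrees, less where a joint would pass 70% of its speed; a pose out of reach is approached as far as the arm can. A call with a gripper value outside its range is refused whole. The fingers move at their own pace and stop on an object; the grip force is fixed at half the most. Time passes only in rows, so rows that repeat a pose let the fingers close. It gives the time, the measured TCP pose, the force, the opening and the grip force at its end, in the units of the state.
- arm.read_state(): the state, without advancing time (a new reading comes with each control period).
- arm.get_image(name): name is "scene" or "top"; returns the picture (400x640x3 uint8, blue, green, red); there is no depth.
- arm.camera_params(name): a dict with "fov_y" (degrees; the focal length in pixels is half the picture's height over the tangent of half this angle, whatever the lens; pixels are square), "cx", "cy" (the principal point, pixels), "rvec" (rotation vector, rad) and "tvec" (3), from world to camera coordinates, as OpenCV has them. Camera axes: x right, y down, z forward; pixel columns grow to the right and rows downward; lengths in mm; the calibration is good to about 2 mm. A picture is of the moment at which its call begins. camera_params takes no time and is no camera call.
- arm.job_done(): hands the job in; it is judged then, once.
The state is a dict: "clock": time; "joints": joint angles; "joint_vel": joint speeds; "joint_efforts": joint torques, N m; "position": TCP position; "ee_rot": TCP orientation; "contact_force": force on the tool from outside, world axes, zero at the start; "wrist_torque": the same for the moment, N m; "gripper_width": finger opening in mm; "grasp_force": force on a finger pad.
Only numpy, scipy, OpenCV 4.12 (cv2) and the standard library are available. Lean on these libraries where they do the work, as an engineer would, in place of code of your own. Each camera call takes 0.05 s, during which the arm holds its last target. There are 200 camera calls.

### The job

Two of the panel's three relay bays still have a transport spacer left under their floating copper plate, where it cannot be seen. Feel for the clear bay by pressing gently, never with more than 30 N, and plug the black relay with the yellow cap into it, upright and fully home; hold it down there for half a second with a firm push of about 15 N so that its contacts bite, then let go. Leave the grey relay, the screwdriver and the parts bin alone.

Things in the scene. Friction and masses are not known exactly. Their poses are not given: they have to be found in the camera images.
- relay_center (a point): the new relay to plug in: a black upright square block with a yellow cap and thin yellow band, 38 x 38 mm, 76 mm tall, sides along its x and y, about 140 g, standing on the bench; this point is its centre, 38 mm above its underside. Its foot is stepped in as a lead: 32 mm wide for 5 mm, then 35.5 mm for 3 mm. It may go in at any quarter turn
- relay_foot (a point): centre of the underside of that relay
- panel: fixed blue panel 240 x 270 mm lying on the bench, carrying a grey socket block 70 mm (x) x 200 mm (y), top 50 mm above the bench, with three square bays in a row along the panel's y, 62 mm apart. Two low black solid-state relays (32 mm high) are screwed on beyond the block (+x). Origin at the centre of the panel's underside, below the middle bay; z up
- bay_a (a point): centre of the mouth of the bay on the panel's +y side, level with the top of the socket block. Each of the three bays is a 41 x 41 mm square hole with sides along the panel's x and y, closed by a floating copper plate that starts 10 to 13 mm below the mouth, slides straight down against about 6 N of friction and stays where it is left, its face sprung, giving about 1 mm for 6 N
- bay_b (a point): centre of the mouth of the middle bay, same as bay_a. In the one clear bay the plate goes down to a hard stop 30 mm below the mouth: there the relay is fully home
- bay_c (a point): centre of the mouth of the bay on the panel's -y side, same as bay_a. In the two bays that are not clear (which ones varies) a hidden leftover spacer stops the plate hard 18 mm below the mouth
- old_relay: bystander: grey relay with a blue cap and band, otherwise the same shape, standing on the bench; origin at the centre of its underside
- screwdriver: bystander: screwdriver with a yellow handle, lying on the bench along its x
- bin: bystander: open blue parts bin 80 x 120 x 35 mm with brass ends in it; origin at the centre of its underside

How it is judged (in metres and radians):
On the way:
1. the relay is held down fully home in the clear bay with a push of more than 10 N (contact force between relay and panel above 10 N and height (world z) of relay_foot below 0.0225 m and (horizontal distance between relay_foot and bay_a below 0.004 m or horizontal distance between relay_foot and bay_b below 0.004 m or horizontal distance between relay_foot and bay_c below 0.004 m)), for 0.2 s.
At the end, for the whole second after the job is handed in: The yellow-capped relay stands at rest in the clear bay, its underside within 4 mm of the bay's centre line and within 2.5 mm of fully home (30 mm below the mouth), upright within 0.06 rad, and released ((horizontal distance between relay_foot and bay_a below 0.004 m or horizontal distance between relay_foot and bay_b below 0.004 m or horizontal distance between relay_foot and bay_c below 0.004 m) and height (world z) of relay_foot below 0.0225 m and angle between relay_center's own z axis and vertical below 0.06 rad and linear speed of relay below 0.01 m/s); the robot touches nothing.
It fails at once if the relay is pressed against the panel or a bay plate with more than 30 N (contact force between relay and panel above 30 N).
It fails at once if the robot presses on the panel or a bay plate with more than 30 N (contact force between any of the arm, the fingers and panel above 30 N).
It fails at once if the grey relay, the screwdriver or the parts bin is moved by more than 20 mm (distance of any of old_relay, screwdriver, bin from where it was at the start of the episode above 0.02 m).
It also fails if it takes over 48 s, if anything falls off the work surface, if the arm or the gripper's body presses on something with over 40 N, if the wrist force passes 120 N, or if a joint passes its speed limit or range.

## Working session

There is one attempt and no reset: what is moved stays moved. The work goes in short steps, Python scripts to look and compute and a tool call to move; the robot and the scene stay as the last step left them, time stands still between calls to the robot, and variables do not carry over. Pictures are saved under pics/ and viewed, at most 10 in all, crops included, and the job is handed in when it is done.

Besides the shell and the picture viewer there is one more tool, called after "Request:" as a command line: name --pt "numbers of a row" for each row, then --argument value for the rest. drive_tool: Moves the arm, as the interface text tells. Its arguments: {"type":"object","properties":{"targets":{"type":"array","items":{"type":"array","items":{"type":"number"}}}},"required":["targets"]}

```bash
mkdir -p pics; python3 - <<'E'
from bench import arm
import cv2
for n in("scene","top"):
    cv2.imwrite(f"pics/{n}0.png",arm.get_image(n)); print(n,arm.camera_params(n))
s=arm.read_state(); print(s)
E
```

```text
scene {'fov_y': 51.54968600554062, 'cx': 323.1200879281992, 'cy': 195.07132320628733, 'rvec': array([ 0.6529716 ,  2.49185169, -1.30216387]), 'tvec': array([ 513.25014791, -168.29015887, 1251.0781925 ])}
top {'fov_y': 49.3978515064, 'cx': 320.2711762668818, 'cy': 195.86160769095454, 'rvec': array([ 2.19678734, -2.16526639,  0.08724595]), 'tvec': array([ 64.63198225, 662.07901942, 976.06310619])}
{'clock': 0.1, 'joints': array([-8.60401764e-01,  3.85464131e-01,  6.74569441e-03, -4.43598088e-04,
       -1.19399583e+00, -2.58592898e-01]), 'joint_vel': array([-0.0002176 , -0.00161804,  0.00369715,  0.00244347,  0.00089494,
       -0.00100842]), 'joint_efforts': array([-3.95075467e-04, -3.93319309e+01,  1.88928992e+01,  4.19798657e+00,
       -2.58171654e-03,  8.02255862e-08]), 'position': array([ 272.64721903, -561.80616614,  230.33249694]), 'ee_rot': array([-2.23904560e-01,  9.74610582e-01,  9.44623418e-04, -2.64215830e-04]), 'contact_force': array([-0.74539451, -0.05250002,  0.07222785]), 'wrist_torque': array([0.04503375, 0.04257062, 0.04983226]), 'grasp_force': 0.0, 'gripper_width': 85.33015539477415}
```

View pics/scene0.png

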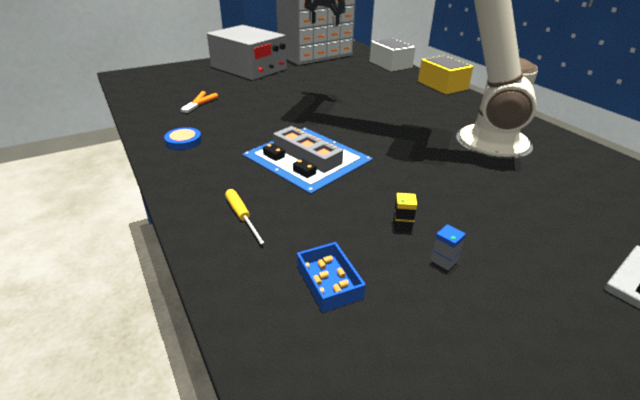

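View pics/top0.png

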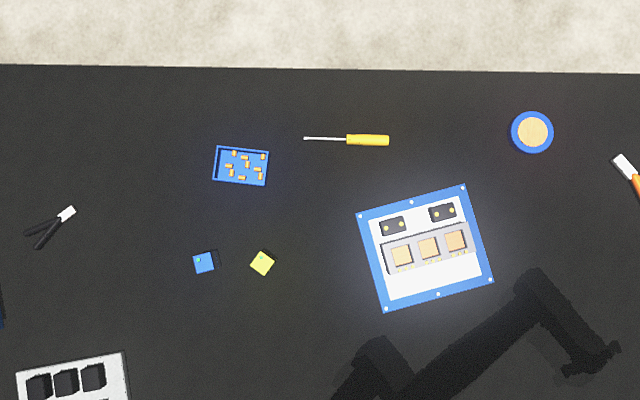

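The top view shows the yellow cap at (262,263), the blue-capped relay at (204,262), and the bays at about (402,255), (428,247) and (455,240) on the panel. The scene view agrees, with the yellow cap at (406,200).

```bash
cat > h.py <<'E'
import numpy as np, cv2
from bench import arm
def cam(n):
    p=arm.camera_params(n); f=200/np.tan(np.radians(p['fov_y']/2))
    return np.array([[f,0,p['cx']],[0,f,p['cy']],[0,0,1]]),cv2.Rodrigues(p['rvec'])[0],p['tvec'].ravel()
def cast(n,uv,z):
    K,R,t=cam(n); uv=np.atleast_2d(uv).astype(float)
    d=(R.T@np.linalg.inv(K)@np.c_[uv,np.ones(len(uv))].T).T; c=-R.T@t
    return (c+d*((z-c[2])/d[:,2])[:,None])[:,:2]
def proj(n,P):
    K,R,t=cam(n); q=(K@(R@np.atleast_2d(P).T+t[:,None])).T; return q[:,:2]/q[:,2:]
def mask(img,lo,hi,roi):
    m=cv2.inRange(cv2.cvtColor(img,cv2.COLOR_BGR2HSV),lo,hi); o=np.zeros_like(m); x0,y0,x1,y1=roi
    o[y0:y1,x0:x1]=m[y0:y1,x0:x1]; return o
def blobs(m,amin=40):
    return sorted([c for c in cv2.findContours(m,cv2.RETR_EXTERNAL,cv2.CHAIN_APPROX_NONE)[0] if cv2.contourArea(c)>amin],key=cv2.contourArea,reverse=True)
def rect(n,c,z):  # min-area rectangle in world plane
    return cv2.minAreaRect(cast(n,c[:,0,:],z).astype(np.float32))
E
python3 - <<'E'
from h import *
im=cv2.imread('pics/top0.png'); sc=cv2.imread('pics/scene0.png')
for c in blobs(mask(im,(22,90,90),(38,255,255),(235,240,290,290))): print('yellow',rect('top',c,76),len(c))
for c in blobs(mask(im,(95,120,90),(125,255,255),(185,240,225,290))): print('bluecap',rect('top',c,76))
pb=blobs(mask(im,(95,120,90),(125,255,255),(340,170,510,330)))[0]; print('panel',rect('top',pb,5), rect('top',pb,0))
for c in blobs(mask(im,(5,50,120),(24,200,255),(380,220,480,280)),60):
    print('bay px',cv2.minAreaRect(c)); print('bay',rect('top',c,38.5))
for c in blobs(mask(sc,(22,90,90),(38,255,255),(390,185,425,230)),30):
    print('scene',rect('scene',c,76),cv2.boundingRect(c))
a=cv2.resize(im[175:320,345:505],None,fx=5,fy=5,interpolation=cv2.INTER_CUBIC)[:600]
b=cv2.resize(sc[115:195,235:385],None,fx=5,fy=5,interpolation=cv2.INTER_CUBIC)
cv2.imwrite('pics/c1.png',a[:600,:800])
E
```

```text
yellow ((509.89215087890625, 198.7012481689453), (41.03110885620117, 40.68065643310547), 55.36843490600586) 59
bluecap ((509.22576904296875, 325.90582275390625), (39.92497253417969, 40.213409423828125), 16.032686233520508)
panel ((545.8836059570312, -169.04837036132812), (240.6216278076172, 269.7817077636719), 16.16419792175293) ((545.7091064453125, -170.23980712890625), (241.80055236816406, 271.103515625), 16.164199829101562)
bay px ((427.8714294433594, 247.7676544189453), (17.907554626464844, 16.876903533935547), 75.0685806274414)
bay ((546.1685791015625, -170.23196411132812), (40.068450927734375, 38.2408332824707), 14.709836959838867)
bay px ((454.34906005859375, 240.4716796875), (17.856870651245117, 16.62062644958496), 74.05460357666016)
bay ((563.3472290039062, -230.14096069335938), (39.712921142578125, 37.81248474121094), 15.462862014770508)
bay px ((401.25469970703125, 255.1415252685547), (17.71950912475586, 16.895347595214844), 74.05460357666016)
bay ((528.854736328125, -110.14454650878906), (39.490509033203125, 38.178863525390625), 16.189542770385742)
scene ((514.5169067382812, 204.66159057617188), (60.00873947143555, 42.669700622558594), 53.30162048339844) (396, 192, 22, 18)
```

View pics/c1.png

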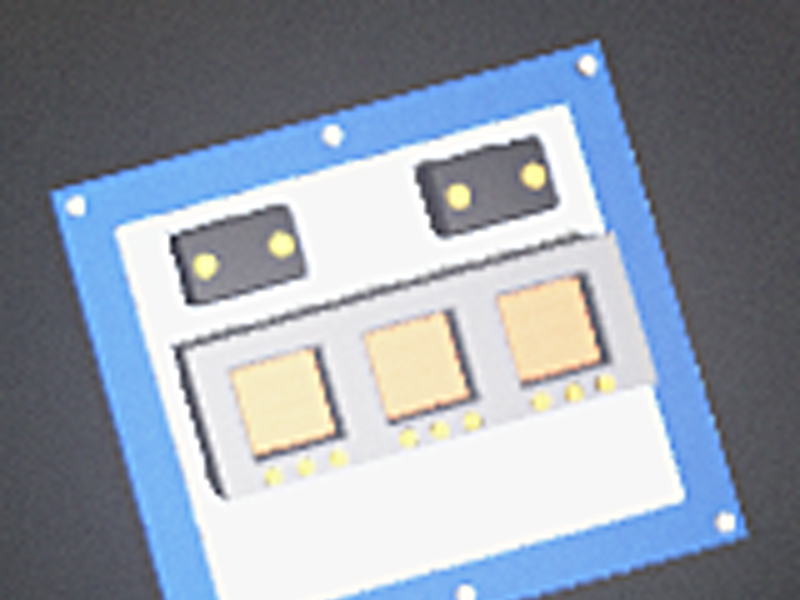

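Request:
drive_tool --pt "-1 -545 582 80 -29.5" --pt "-1 -545 582 80 -29.5" --pt "-1 -545 582 80 -29.5" --pt "-1 -545 582 80 -29.5" --pt "-1 -545 582 80 -29.5" --pt "-1 -545 582 80 -29.5" --pt "-1 -545 582 80 -29.5" --pt "-1 -545 582 80 -29.5" --pt "-1 -545 582 80 -29.5" --pt "-1 -545 582 80 -29.5" --pt "-1 -545 582 80 -29.5" --pt "-1 -545 582 80 -29.5"

```text
clock: 1.3
position: [449.6, 10.0, 171.2]
ee_rot: [-0.465, 0.885, 0.0, 0.0]
contact_force: [1.4, -0.4, -0.0]
gripper_width: 85.5
grasp_force: 0.0
```

```bash
cat >> h.py <<'E'
from scipy.spatial.transform import Rotation as Ro
def go(x,y,z,yaw):  # tool move to world pose; yaw = world angle of tool y (mod 90)
    s=arm.read_state(); R=Ro.from_quat(s['ee_rot']).as_matrix()
    a=np.degrees(np.arctan2(R[1,1],R[0,1])); w=(yaw-a+45)%90-45
    print('t',s['clock'],'pos',s['position'].round(1),'yaw',a.round(2),'tilt z',R[:,2].round(3),'F',s['contact_force'].round(1),'w',round(s['gripper_width'],1),'j',s['joints'].round(2))
    print('shift',(R.T@(np.array([x,y,z])-s['position'])).round(1),'roll',round(-w,1))
E
python3 - <<'E'
from h import *
go(509,200,150,55.4)
for n in('top',): 
    K,R,t=cam(n); print(-R.T@t)
E
```

```text
t 1.3 pos [449.6  10.  171.2] yaw 145.41 tilt z [ 0.  0. -1.] F [ 1.4 -0.4 -0. ] w 85.5 j [ 0.39  0.14 -0.49 -0.   -0.93 -0.99]
shift [-190.1   59.    21.3] roll 0.0
[ 581.50080811   74.1084712  1025.470552  ]
```

Request:
drive_tool --pt "-1 -190 59 21 0" --pt "-1 -190 59 21 0" --pt "-1 -190 59 21 0" --pt "-1 -190 59 21 0" --pt "-1 -190 59 21 0" --pt "-1 -190 59 21 0" --pt "-1 -190 59 21 0" --pt "-1 -190 59 21 0"

```text
clock: 2.1
position: [508.8, 196.6, 150.6]
ee_rot: [-0.464, 0.886, 0.0, -0.0]
contact_force: [-0.1, -0.3, 0.1]
gripper_width: 85.4
grasp_force: 0.0
```

```bash
python3 - <<'E'
from h import *
go(509,200,40,55.4)
E
```

```text
t 2.1 pos [508.8 196.6 150.6] yaw 145.31 tilt z [-0. -0. -1.] F [-0.1 -0.3  0.1] w 85.4 j [ 0.67  0.32 -0.3  -0.   -0.94 -1.27]
shift [ -2.9   1.7 110.6] roll -0.1
```

Request:
drive_tool --pt "-1 -3 2 0 0" --pt "-1 -3 2 40 0" --pt "-1 -3 2 75 0" --pt "-1 -3 2 100 0" --pt "-1 -3 2 110 0" --pt "-1 -3 2 110 0" --pt "-1 -3 2 110 0" --pt "-1 -3 2 110 0"

```text
clock: 2.9
position: [510.2, 202.1, 42.1]
ee_rot: [-0.465, 0.885, 0.0, 0.002]
contact_force: [0.1, 0.3, -0.1]
gripper_width: 84.9
grasp_force: 0.0
```

Request:
drive_tool --pt "1 0 0 0 0" --pt "1 0 0 0 0" --pt "1 0 0 0 0" --pt "1 0 0 0 0" --pt "1 0 0 0 0" --pt "1 0 0 0 0" --pt "1 0 0 0 0" --pt "1 0 0 0 0" --pt "1 0 0 0 0" --pt "1 0 0 0 0"

```text
clock: 3.9
position: [509.5, 201.6, 40.9]
ee_rot: [-0.465, 0.885, -0.0, 0.0]
contact_force: [-0.3, -0.9, 5.7]
gripper_width: 37.4
grasp_force: 60.8
```

```bash
python3 - <<'E'
from h import *
go(509,200,40,55.4)
im=arm.get_image('top'); sc=arm.get_image('scene')
cv2.imwrite('pics/g.png',np.hstack([cv2.resize(im[200:330,190:330],(400,371)),cv2.resize(sc[150:280,350:490],(400,371))]))
E
```

```text
t 3.9 pos [509.5 201.6  40.9] yaw 145.4 tilt z [ 0.001  0.    -1.   ] F [-0.3 -0.9  5.7] w 37.4 j [ 0.67  0.47 -0.41  0.   -0.69 -1.28]
shift [ 1.6 -0.5  0.9] roll 0.0
```

View pics/g.png

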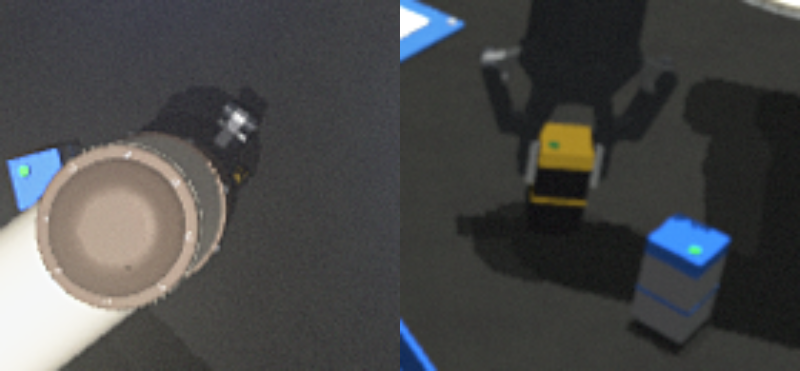

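Relay gripped squarely, with yellow cap and band visible between the fingers in the scene view. Lifting and going to bay A.

Request:
drive_tool --pt "1 0 0 -40 0" --pt "1 0 0 -80 0" --pt "1 0 0 -80 0" --pt "1 0 0 -80 0"

```text
clock: 4.4
position: [508.9, 201.5, 120.5]
ee_rot: [-0.464, 0.886, 0.0, 0.0]
contact_force: [1.1, -0.4, -1.3]
gripper_width: 37.1
grasp_force: 60.5
```

```bash
python3 - <<'E'
from h import *
go(529.5,-107.5,120,16.1)
E
```

```text
t 4.4 pos [508.9 201.5 120.5] yaw 145.34 tilt z [ 0.     0.001 -1.   ] F [ 1.1 -0.4 -1.3] w 37.1 j [ 0.67  0.36 -0.33 -0.   -0.87 -1.28]
shift [ 2.424e+02 -1.927e+02  2.000e-01] roll 39.2
```

Request:
drive_tool --pt "1 242 -193 0 39.2" --pt "1 242 -193 0 39.2" --pt "1 242 -193 0 39.2" --pt "1 242 -193 0 39.2" --pt "1 242 -193 0 39.2" --pt "1 242 -193 0 39.2" --pt "1 242 -193 0 39.2" --pt "1 242 -193 0 39.2" --pt "1 242 -193 0 39.2" --pt "1 242 -193 0 39.2" --pt "1 242 -193 0 39.2"

```text
clock: 5.5
position: [530.5, -106.0, 120.2]
ee_rot: [-0.142, 0.99, 0.0, -0.0]
contact_force: [-0.6, 0.5, -1.2]
gripper_width: 37.4
grasp_force: 60.6
```

```bash
python3 - <<'E'
from h import *
go(529.5,-107.5,120,16.1)
cv2.imwrite('pics/sa.png',cv2.resize(arm.get_image('scene')[90:210,230:400],(800,565),interpolation=cv2.INTER_CUBIC))
E
```

```text
t 5.5 pos [ 530.5 -106.   120.2] yaw 106.32 tilt z [-0.  0. -1.] F [-0.6  0.5 -1.2] w 37.4 j [ 0.1   0.35 -0.35 -0.   -0.87 -1.39]
shift [ 1.4 -1.2  0.2] roll 0.2
```

View pics/sa.png

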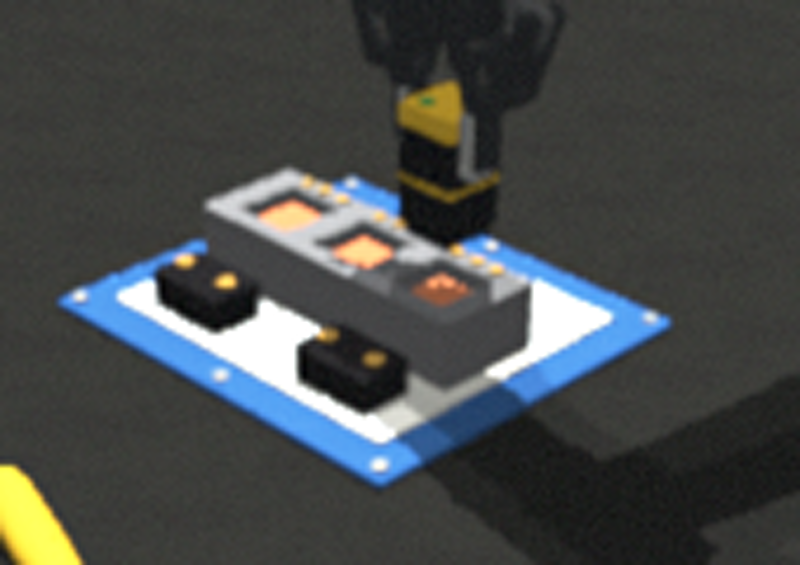

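The picture shows the relay hanging over bay A (near bay, around (440,290)), squared to the block. Lowering to just inside the mouth, gently.

Request:
drive_tool --pt "1 1 -1 0 0.2" --pt "1 1 -1 10 0.2" --pt "1 1 -1 20 0.2" --pt "1 1 -1 26 0.2" --pt "1 1 -1 26 0.2" --pt "1 1 -1 27 0.2" --pt "1 1 -1 28 0.2" --pt "1 1 -1 29 0.2" --pt "1 1 -1 30 0.2"

```text
clock: 6.45
position: [530.0, -108.6, 90.6]
ee_rot: [-0.139, 0.99, -0.0, 0.0]
contact_force: [0.6, -0.4, -1.0]
gripper_width: 37.4
grasp_force: 60.6
```

```bash
python3 - <<'E'
from h import *
go(529.5,-107.5,86,16.1)
E
```

```text
t 6.45 pos [ 530.  -108.6   90.6] yaw 105.98 tilt z [ 0.001  0.    -1.   ] F [ 0.6 -0.4 -1. ] w 37.4 j [ 0.1   0.39 -0.38  0.   -0.8  -1.39]
shift [0.2 1.2 4.6] roll -0.1
```

Request:
drive_tool --pt "1 0 0.5 1 0" --pt "1 0 0.5 2 0" --pt "1 0 0.5 3 0" --pt "1 0 0.5 3 0"

```text
clock: 6.85
position: [529.6, -108.1, 87.3]
ee_rot: [-0.139, 0.99, 0.0, -0.0]
contact_force: [1.3, 0.6, -1.5]
gripper_width: 37.0
grasp_force: 60.6
```

Request:
drive_tool --pt "1 0 0 1 0" --pt "1 0 0 2 0" --pt "1 0 0 2 0"

```text
clock: 7.15
position: [529.6, -108.1, 85.3]
ee_rot: [-0.139, 0.99, 0.0, -0.0]
contact_force: [-0.5, -1.0, -0.9]
gripper_width: 37.2
grasp_force: 60.6
```

Request:
drive_tool --pt "1 0 0 1 0" --pt "1 0 0 2 0" --pt "1 0 0 2 0"

```text
clock: 7.45
position: [529.6, -108.1, 83.2]
ee_rot: [-0.139, 0.99, 0.0, -0.0]
contact_force: [-0.5, -0.4, -1.9]
gripper_width: 37.5
grasp_force: 60.6
```

Request:
drive_tool --pt "1 0 0 1 0" --pt "1 0 0 2 0" --pt "1 0 0 2 0"

```text
clock: 7.75
position: [529.9, -108.1, 81.3]
ee_rot: [-0.139, 0.99, -0.0, 0.0]
contact_force: [0.4, -0.4, -1.4]
gripper_width: 37.2
grasp_force: 60.6
```

Request:
drive_tool --pt "1 0 0 1 0" --pt "1 0 0 2 0" --pt "1 0 0 2 0"

```text
clock: 8.05
position: [529.9, -108.1, 79.3]
ee_rot: [-0.139, 0.99, -0.0, 0.0]
contact_force: [1.2, 0.6, -1.5]
gripper_width: 37.5
grasp_force: 60.6
```

Request:
drive_tool --pt "1 0 0 1 0" --pt "1 0 0 1 0"

```text
clock: 8.25
position: [529.9, -108.1, 78.3]
ee_rot: [-0.139, 0.99, -0.0, 0.0]
contact_force: [1.3, 0.5, -2.1]
gripper_width: 36.9
grasp_force: 60.6
```

Request:
drive_tool --pt "1 0 0 1 0" --pt "1 0 0 1 0"

```text
clock: 8.45
position: [529.9, -108.1, 77.7]
ee_rot: [-0.139, 0.99, -0.0, 0.0]
contact_force: [-0.1, -0.7, 1.3]
gripper_width: 37.3
grasp_force: 61.1
```

Request:
drive_tool --pt "1 0 0 1 0" --pt "1 0 0 1 0"

```text
clock: 8.65
position: [530.0, -108.1, 76.9]
ee_rot: [-0.139, 0.99, -0.0, 0.0]
contact_force: [-0.1, 0.2, 4.2]
gripper_width: 37.1
grasp_force: 61.4
```

Request:
drive_tool --pt "1 0 0 1 0" --pt "1 0 0 1 0"

```text
clock: 8.85
position: [530.0, -108.1, 75.7]
ee_rot: [-0.139, 0.99, -0.0, 0.0]
contact_force: [-0.9, 1.2, 3.4]
gripper_width: 37.2
grasp_force: 61.4
```

Request:
drive_tool --pt "1 0 0 1 0" --pt "1 0 0 1 0"

```text
clock: 9.05
position: [529.9, -108.1, 74.5]
ee_rot: [-0.139, 0.99, -0.0, 0.0]
contact_force: [0.2, -0.3, 4.1]
gripper_width: 37.3
grasp_force: 61.4
```

Request:
drive_tool --pt "1 0 0 1 0" --pt "1 0 0 1 0"

```text
clock: 9.25
position: [529.9, -108.1, 73.4]
ee_rot: [-0.139, 0.99, -0.0, 0.0]
contact_force: [-0.5, -0.4, 4.0]
gripper_width: 36.9
grasp_force: 61.4
```

Request:
drive_tool --pt "1 0 0 1 0" --pt "1 0 0 1 0"

```text
clock: 9.45
position: [529.9, -108.1, 72.3]
ee_rot: [-0.139, 0.99, -0.0, 0.0]
contact_force: [1.5, 0.5, 3.6]
gripper_width: 37.3
grasp_force: 61.4
```

Request:
drive_tool --pt "1 0 0 0.7 0" --pt "1 0 0 0.7 0"

```text
clock: 9.65
position: [529.9, -108.1, 71.8]
ee_rot: [-0.139, 0.99, -0.0, 0.0]
contact_force: [0.4, 0.3, 5.7]
gripper_width: 37.6
grasp_force: 61.4
```

Request:
drive_tool --pt "1 0 0 0.7 0" --pt "1 0 0 0.7 0"

```text
clock: 9.85
position: [529.9, -108.1, 71.4]
ee_rot: [-0.139, 0.99, -0.0, 0.0]
contact_force: [-0.3, 0.2, 6.8]
gripper_width: 37.3
grasp_force: 61.7
```

Force is now climbing; one more step to confirm the hard stop at about 18 mm.

Request:
drive_tool --pt "1 0 0 0.8 0" --pt "1 0 0 0.8 0"

```text
clock: 10.05
position: [530.0, -108.1, 71.0]
ee_rot: [-0.139, 0.99, -0.0, 0.0]
contact_force: [-0.6, 1.3, 9.7]
gripper_width: 37.3
grasp_force: 62.0
```

Request:
drive_tool --pt "1 0 0 0.8 0" --pt "1 0 0 0.8 0"

```text
clock: 10.25
position: [530.0, -108.2, 70.6]
ee_rot: [-0.139, 0.99, -0.0, 0.0]
contact_force: [-1.2, 2.0, 12.4]
gripper_width: 37.0
grasp_force: 62.2
```

Bay A is blocked at 18 mm. Lifting out and shifting to bay B (−62 mm along tool y).

Request:
drive_tool --pt "1 0 0 -10 0" --pt "1 0 0 -25 0" --pt "1 0 0 -35 0" --pt "1 0 0 -35 0" --pt "1 0 -30 -35 0" --pt "1 0 -62 -35 0" --pt "1 0 -62 -35 0" --pt "1 0 -62 -35 0" --pt "1 0 -62 -25 0" --pt "1 0 -62 -20 0" --pt "1 0 -62 -20 0"

```text
clock: 11.35
position: [545.6, -166.9, 87.9]
ee_rot: [-0.139, 0.99, 0.0, -0.002]
contact_force: [-0.7, -0.4, -1.7]
gripper_width: 37.4
grasp_force: 60.7
```

```bash
python3 - <<'E'
from h import *
go(530+17.2,-108.1-59.6,86,16.1)
E
```

```text
t 11.35 pos [ 545.6 -166.9   87.9] yaw 106.03 tilt z [-0.003  0.    -1.   ] F [-0.7 -0.4 -1.7] w 37.4 j [-0.01  0.44 -0.31 -0.   -0.83 -1.28]
shift [-1.3 -1.2  1.9] roll -0.1
```

Request:
drive_tool --pt "1 0 0 1 0" --pt "1 0 0 2 0" --pt "1 0 0 3 0" --pt "1 0 0 3 0"

```text
clock: 11.75
position: [546.8, -167.7, 86.4]
ee_rot: [-0.139, 0.99, 0.0, 0.0]
contact_force: [-0.9, 0.0, -1.4]
gripper_width: 37.4
grasp_force: 60.7
```

Request:
drive_tool --pt "1 0 0 1 0" --pt "1 0 0 2 0" --pt "1 0 0 3 0" --pt "1 0 0 3 0"

```text
clock: 12.15
position: [546.7, -167.7, 83.2]
ee_rot: [-0.139, 0.99, 0.0, -0.0]
contact_force: [-0.7, 0.2, -0.3]
gripper_width: 37.1
grasp_force: 60.7
```

Request:
drive_tool --pt "1 0 0 1 0" --pt "1 0 0 2 0" --pt "1 0 0 3 0" --pt "1 0 0 3 0"

```text
clock: 12.55
position: [547.1, -167.7, 80.3]
ee_rot: [-0.139, 0.99, -0.0, 0.0]
contact_force: [1.3, -0.3, -2.3]
gripper_width: 37.3
grasp_force: 60.8
```

Request:
drive_tool --pt "1 0 0 1 0" --pt "1 0 0 2 0" --pt "1 0 0 2 0"

```text
clock: 12.85
position: [547.2, -167.7, 79.1]
ee_rot: [-0.139, 0.99, -0.0, 0.0]
contact_force: [-0.6, 1.2, 3.0]
gripper_width: 37.5
grasp_force: 61.5
```

Request:
drive_tool --pt "1 0 0 1 0" --pt "1 0 0 2 0" --pt "1 0 0 2 0"

```text
clock: 13.15
position: [547.2, -167.7, 76.8]
ee_rot: [-0.139, 0.99, -0.0, 0.001]
contact_force: [0.1, 1.1, 4.9]
gripper_width: 37.6
grasp_force: 61.5
```

Request:
drive_tool --pt "1 0 0 1 0" --pt "1 0 0 2 0" --pt "1 0 0 2 0"

```text
clock: 13.45
position: [547.2, -167.7, 74.4]
ee_rot: [-0.139, 0.99, -0.0, 0.0]
contact_force: [-0.2, 0.6, 3.4]
gripper_width: 37.1
grasp_force: 61.6
```

Request:
drive_tool --pt "1 0 0 1 0" --pt "1 0 0 2 0" --pt "1 0 0 2 0"

```text
clock: 13.75
position: [547.2, -167.7, 72.5]
ee_rot: [-0.139, 0.99, -0.0, 0.0]
contact_force: [0.6, 0.9, 4.1]
gripper_width: 37.3
grasp_force: 61.6
```

Request:
drive_tool --pt "1 0 0 0.8 0" --pt "1 0 0 0.8 0"

```text
clock: 13.95
position: [547.2, -167.8, 71.7]
ee_rot: [-0.139, 0.99, -0.0, 0.0]
contact_force: [2.0, 1.3, 3.4]
gripper_width: 37.3
grasp_force: 61.6
```

Request:
drive_tool --pt "1 0 0 0.8 0" --pt "1 0 0 0.8 0"

```text
clock: 14.15
position: [547.2, -167.7, 70.9]
ee_rot: [-0.139, 0.99, -0.0, 0.0]
contact_force: [1.7, 0.5, 5.2]
gripper_width: 37.1
grasp_force: 61.6
```

Request:
drive_tool --pt "1 0 0 0.8 0" --pt "1 0 0 0.8 0"

```text
clock: 14.35
position: [547.2, -167.7, 70.1]
ee_rot: [-0.139, 0.99, -0.0, 0.0]
contact_force: [1.6, 0.5, 4.4]
gripper_width: 37.6
grasp_force: 61.6
```

No rise past the 18 mm level, so bay B looks clear. Continuing down.

Request:
drive_tool --pt "1 0 0 1 0" --pt "1 0 0 2 0" --pt "1 0 0 2 0"

```text
clock: 14.65
position: [547.2, -167.7, 68.1]
ee_rot: [-0.139, 0.99, -0.0, 0.0]
contact_force: [1.3, 0.9, 4.8]
gripper_width: 37.2
grasp_force: 61.6
```

Request:
drive_tool --pt "1 0 0 1 0" --pt "1 0 0 2 0" --pt "1 0 0 2 0"

```text
clock: 14.95
position: [547.2, -167.7, 66.1]
ee_rot: [-0.139, 0.99, -0.0, 0.0]
contact_force: [2.8, 0.7, 3.8]
gripper_width: 37.6
grasp_force: 61.6
```

Request:
drive_tool --pt "1 0 0 1 0" --pt "1 0 0 2 0" --pt "1 0 0 2 0"

```text
clock: 15.25
position: [547.2, -167.7, 64.1]
ee_rot: [-0.139, 0.99, -0.0, 0.0]
contact_force: [2.3, 1.0, 4.3]
gripper_width: 37.6
grasp_force: 61.6
```

Request:
drive_tool --pt "1 0 0 1 0" --pt "1 0 0 2 0" --pt "1 0 0 2 0"

```text
clock: 15.55
position: [547.2, -167.7, 62.1]
ee_rot: [-0.139, 0.99, -0.0, 0.0]
contact_force: [1.8, 1.2, 4.8]
gripper_width: 37.5
grasp_force: 61.6
```

Request:
drive_tool --pt "1 0 0 1 0" --pt "1 0 0 1 0"

```text
clock: 15.75
position: [547.2, -167.7, 61.1]
ee_rot: [-0.139, 0.99, -0.0, 0.0]
contact_force: [1.3, 0.3, 5.0]
gripper_width: 37.4
grasp_force: 61.6
```

Request:
drive_tool --pt "1 0 0 1 0" --pt "1 0 0 1 0"

```text
clock: 15.95
position: [547.2, -167.8, 60.2]
ee_rot: [-0.139, 0.99, -0.0, 0.0]
contact_force: [2.3, 0.9, 4.6]
gripper_width: 37.2
grasp_force: 61.6
```

Request:
drive_tool --pt "1 0 0 0.8 0" --pt "1 0 0 0.8 0"

```text
clock: 16.15
position: [547.2, -167.8, 59.5]
ee_rot: [-0.139, 0.99, -0.0, 0.0]
contact_force: [1.1, 0.7, 6.1]
gripper_width: 37.6
grasp_force: 61.7
```

Request:
drive_tool --pt "1 0 0 0.8 0" --pt "1 0 0 0.8 0"

```text
clock: 16.35
position: [547.2, -167.7, 59.1]
ee_rot: [-0.139, 0.99, -0.0, 0.0]
contact_force: [0.9, 0.9, 8.6]
gripper_width: 37.1
grasp_force: 61.9
```

Request:
drive_tool --pt "1 0 0 0.8 0" --pt "1 0 0 0.8 0"

```text
clock: 16.55
position: [547.2, -167.8, 58.7]
ee_rot: [-0.139, 0.99, -0.0, 0.001]
contact_force: [0.3, 1.2, 10.8]
gripper_width: 37.2
grasp_force: 62.2
```

Home: force rising at the hard stop. Pushing to about 15 N and holding for more than half a second.

Request:
drive_tool --pt "1 0 0 0.6 0" --pt "1 0 0 1.1 0" --pt "1 0 0 1.1 0" --pt "1 0 0 1.1 0" --pt "1 0 0 1.1 0" --pt "1 0 0 1.1 0" --pt "1 0 0 1.1 0" --pt "1 0 0 1.1 0" --pt "1 0 0 1.1 0"

```text
clock: 17.45
position: [547.3, -167.8, 58.2]
ee_rot: [-0.139, 0.99, -0.0, 0.001]
contact_force: [-1.3, 2.1, 13.6]
gripper_width: 37.3
grasp_force: 62.5
```

Request:
drive_tool --pt "-1 0 0 0 0" --pt "-1 0 0 0 0" --pt "-1 0 0 0 0" --pt "-1 0 0 0 0" --pt "-1 0 0 0 0" --pt "-1 0 0 0 0" --pt "-1 0 0 0 0" --pt "-1 0 0 0 0"

```text
clock: 18.25
position: [546.8, -167.7, 56.5]
ee_rot: [-0.139, 0.99, 0.0, -0.0]
contact_force: [1.3, 0.3, 0.3]
gripper_width: 84.8
grasp_force: 0.0
```

Request:
drive_tool --pt "-1 0 0 -20 0" --pt "-1 0 0 -50 0" --pt "-1 0 0 -90 0" --pt "-1 0 0 -120 0" --pt "-1 -80 0 -140 0" --pt "-1 -80 100 -140 0" --pt "-1 -80 180 -140 0" --pt "-1 -80 180 -140 0" --pt "-1 -80 180 -140 0" --pt "-1 -80 180 -140 0" --pt "-1 -80 180 -140 0" --pt "-1 -80 180 -140 0"

```text
clock: 19.45
position: [574.1, 26.7, 196.5]
ee_rot: [-0.139, 0.99, -0.0, -0.0]
contact_force: [0.8, 0.4, -0.5]
gripper_width: 85.5
grasp_force: 0.0
```

```bash
python3 - <<'E'
from h import *
go(547,-168,200,16.1)
sc=arm.get_image('scene'); im=arm.get_image('top')
cv2.imwrite('pics/end.png',np.hstack([cv2.resize(sc[80:210,230:400],(400,306)),cv2.resize(im[170:320,345:505],(326,306))]))
for c in blobs(mask(im,(22,90,90),(38,255,255),(400,220,455,280)),100): print(rect('top',c,96),cv2.contourArea(c))
sm=[c for c in blobs(mask(sc,(22,90,90),(38,255,255),(270,110,350,170)),20)]
for c in sm: print('scene px',cv2.boundingRect(c))
# expected vertical pixel of cap-top centre if foot z=20 / 32
print(proj('scene',[[546.2,-168.8,96],[546.2,-168.8,108]]))
E
```

```text
t 19.45 pos [574.1  26.7 196.5] yaw 105.95 tilt z [-0. -0. -1.] F [ 0.8  0.4 -0.5] w 85.5 j [ 0.33  0.33 -0.17  0.   -1.07 -1.62]
shift [  79.6 -179.8   -3.5] roll -0.2
((541.4127807617188, -165.6570587158203), (44.72914123535156, 44.901710510253906), 16.450672149658203) 317.0
scene px (297, 120, 21, 14)
[[306.85684583 125.05745834]
 [306.83312971 120.83002847]]
```

View pics/end.png

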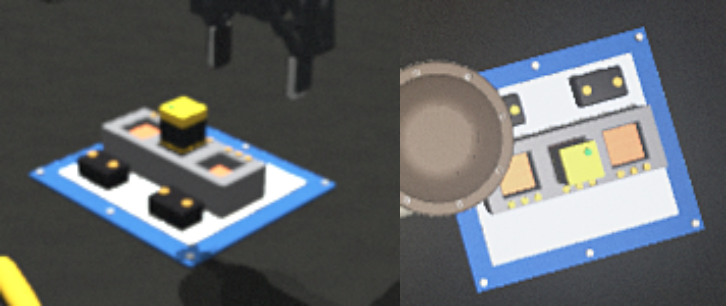

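The relay stands upright in the middle bay, with its band just at the block top (about (183,125) in the left half). The gripper is clear. The stop came 12 mm deeper than in bay A, which matches fully home.

```bash
python3 -c "
from bench import arm
print(arm.job_done())"
```

```text
the job is handed in; nothing more can be done
None
```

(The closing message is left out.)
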